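# Close a tube clamp and drop its swing bolt home

### The job

Close the tube clamp on the bench: swing its red hinged half over the tube and press it gently down until it is fully home with the bolt still out of the way; only then swing the bolt up into the slot so that its yellow hand nut drops in behind the raised lip and stays there. Do not force or bang the clamp, do not shift the tube along, and leave the jar, the carton and the spanner alone.

Things in the scene. Friction and masses are not known exactly. Their poses are not given: they have to be found in the camera images.
- coupler: the tube clamp, screwed to the bench by a dark steel base plate 150 x 90 x 12 mm. Origin: centre of the plate's underside, on the bench; x runs across the tube from the hinge side to the bolt side, y along the tube, z up. 'Clamp frame' below means this frame; heights in it are unloaded ones, good to 1 mm. Base plate, then rubber mount, then grey saddle 44 mm wide along y, which holds the tube.
- hinge (a point): middle of the red half's hinge axis, on the saddle: x -45, z 85 mm in the clamp frame; axes as the clamp. Saddle, red half, bolt and tube ride on the rubber mount, which sinks straight down about 1 mm per 2.5 N of push (at most 12 mm, then solid) and rises at most 4 mm when pulled up; it springs back.
- cap (a joint): angle of the red half, rad: 0 = fully home over the tube (hard stop), 1.57 = upright, up to 2.3 = leaning away from the tube; starts 1.7 to 2.1. Stiff: stays where left; about 7 N at its free end moves it. The last 0.09 rad squeezes a rubber pad on the tube, so about 8 N down at the free end is needed to reach home; 15 to 20 N is ample; over 40 N damages it. Left short, it stays short.
- clamp_half: the red half, 44 mm wide along y. Origin on the hinge axis, x towards its free end, z its upper side when home. Arch over the tube: outer radius 32 mm about x 45, z 0. Then a flat lug, z 2 to 14: two prongs 15 wide, to x 118, with a 14 mm slot between, open at the free end. Yellow lip across the prongs at x 115.5, 2.5 mm above the lug; outside it a curved ramp down to x 133, z -4.
- slot (a point): on the lug's upper face, mid-slot, where the bolt belongs: x 97, z 14 mm in the red half's frame (its axes too); with the half home, x 52, y 0, z 99 mm in the clamp frame. The flat around it, from the arch (x 77) to the lip (x 112), 44 mm wide, is the place to push or press; the slot runs through its middle.
- pivot (a point): middle of the swing bolt's pivot axis, on the saddle (so it rides on the mount): x 52, z 50 mm in the clamp frame; axes as the clamp
- bolt (a joint): angle of the swing bolt, rad, about the pivot: 0 = upright in the slot, grows as it leans outward (+x of the clamp) up to 1.5; starts 1.1 to 1.4; stops at -0.06 against the slot's end. Slightly stiff: it stays where it is left.
- nut: hand nut sliding on the bolt. Origin: centre of its washer's underside, 49.5 mm from the pivot at rest; z along the bolt, outward. From there up: plate washer 24 mm along the swing, 34 along y, 4 thick; sleeve 16 across; yellow knob 22 across, from 20.5 to 48.5 mm. A spring pulls it to the pivot; it can be drawn out at most 11 mm (8 N to start, 14 N at 6 mm, 18 N at the end).
- nut_seat (a point): centre of the washer's underside; lies at point slot when seated. To pass the lip the nut must rise about 6 mm along the bolt, between 0.9 and 0.1 rad: it rides up the ramp if pushed inward and left free to rise, or is drawn out by the knob. Within about 0.08 rad of upright it drops onto the lug behind the lip. Over 40 N between nut and red half damages them.
- knob_mid (a point): middle of the yellow knob, the place to grip it: from above, fingers either side along the clamp's y, 22 mm wide; the knob can turn between the fingers as the bolt swings. 84 mm from the pivot at rest; with the nut seated, 35 mm above the lug.
- tube: galvanised steel tube, 42 mm diameter, 260 mm long, loose in the saddle; origin at its middle, y along it. About 0.6 kg.
- jar: glass jar with red cap, 64 mm diameter, 85 mm tall; bystander, origin under its centre
- carton: cardboard carton 90 x 70 x 60 mm; bystander, origin under its centre
- spanner: spanner, 180 mm long, lying flat; bystander

How it is judged:
By the outcome, as a careful person would: the job done as asked, in the order asked, and still so for the second after the job is handed in, with the robot touching nothing.
It also fails if it takes over 67 s, if anything falls off the work surface, if the arm or the gripper's body presses on something with over 40 N, if the wrist force passes 120 N, or if a joint passes its speed limit or range.

### The arm

A 6-joint arm with a two-finger parallel gripper is mounted at the origin on the work surface. World frame = base frame: x ahead of the robot, y to its left, z up, the work surface at z = 0. Lengths are in mm, angles in rad, forces in N, time in s.
With the tool pointing down it reaches from about 275 to 750 mm from the base axis. Payload 10.2 kg.
Tool frame: the origin (TCP) lies at the very end of the fingers, on their centre line; the grasp point (between the pads) lies 19 mm behind it; x points along the fingers, y is the direction in which the jaws open and shut, and the axes are right-handed (so a half turn about x gives the same grasp; the last joint's range is limited). The gripper opens to 85 mm and grips with 20 to 120 N. Pads are 22 mm wide; open, the fingers measure 114 mm over their backs; the gripper's body (76 mm by 85 mm) begins 54 mm behind the grasp point. The pads swing forward as they close: fully open they stand 13 mm farther back than shut.
Start: joints at [1.071, 0.313, 1.498, -0, 1.331, -0.223], TCP at [143.484, 505.018, 231.294] pointing down, gripper open.
Joint ranges: [-2.94, 2.94], [-0.97, 2.17], [0.19, 2.56], [-1.23, 4.37], [0.02, 3.11], [-2.88, 2.88]. Speed limits (rad/s): [2.39, 2.39, 3.01, 3.14, 3.14, 3.14].

### API

Orientations are given as a unit quaternion [w, x, y, z].
In Python, from rig import ctrl, viewer, finish_job gives the robot as it stands.
- The arm moves only by the tool carry_out, never from a script. Its argument "targets" is a list of rows, each an object of numbers: "x", "y", "z": the shift along the world's x, y, z in m; "ax", "ay", "az": the turn, a rotation vector about the world's x, y, z in rad; "hand": the opening, from -1 (shut) to 1 (fully open). A call has 1 to 5 rows; each row is the pose to reach, as a shift and turn from the pose commanded when the call began; what a row does not reach only later rows make up. A row lasts 1/8 s, in which the tool goes at most 62.5 mm and 10.7 degrees, less where a joint would pass 70% of its speed; a pose out of reach is approached as far as the arm can. A call with a gripper value outside its range is refused whole. The fingers move at their own pace and stop on an object; "grip_force" is the grip in N (left out, the last holds). Time passes only in rows, so rows that repeat a pose let the fingers close. It gives the time, the measured TCP pose, the force and the opening at its end, in the units of the state.
- ctrl.sense(): the state, without advancing time (a new reading comes with each control period).
- viewer.capture(name): name is "scene" or "top" or "wrist"; returns the picture (400x640x3 uint8, blue, green, red); there is no depth.
- viewer.camera_info(name): a dict with "fx", "fy", "cx", "cy" (pixels), "R" (3x3) and "t" (3): a world point X has camera coordinates R X + t. Camera axes: x right, y down, z forward; pixel columns grow to the right and rows downward; lengths in mm; the calibration is good to about 2 mm. A picture is of the moment at which its call begins: read the wrist's pose just before it. camera_info takes no time and is no camera call; for the wrist camera it gives the pose at the moment of the call.
- finish_job(): hands the job in, once; it reports no verdict.
The state is a dict: "time_s": time; "joints": joint angles; "dq": joint speeds; "tau": joint torques, N m; "eef_pos": TCP position; "ee_rot": TCP orientation; "force": force on the tool from outside, world axes, zero at the start; "wrist_torque": the same for the moment, N m; "grip_width": opening from 0.0 (shut) to 1.0 (fully open).
Only numpy, scipy, OpenCV 4.12 (cv2) and the standard library are available. Lean on these libraries where they do the work, as an engineer would, in place of code of your own. Each camera call takes 0.05 s, during which the arm holds its last target. There are 200 camera calls.

## Working session

There is one attempt and no reset: what is moved stays moved. The work goes in short steps, Python scripts to look and compute and a tool call to move; the robot and the scene stay as the last step left them, time stands still between calls to the robot, and variables do not carry over. Pictures are saved under pics/ and viewed, about 8 in all and at most 12, crops included, and the job is handed in when it is done.

Besides the shell and the picture viewer there is one more tool, called after ">>>" by a JSON object that holds its "name" and its "arguments". carry_out: Moves the arm, as the interface text tells. Its arguments: {"type":"object","properties":{"targets":{"type":"array"},"grip_force":{"type":"number"}},"required":["targets"]}

```bash
mkdir -p pics; ls
cat > h.py <<'E'
import numpy as np, cv2, sys
from rig import ctrl, viewer, finish_job
def snap(cam,name):
    i=viewer.camera_info(cam); im=viewer.capture(cam); cv2.imwrite(f'pics/{name}.png',im); return im,i
def P(i): return np.array([[i['fx'],0,i['cx']],[0,i['fy'],i['cy']],[0,0,1]])@np.c_[np.array(i['R']),np.array(i['t'])]
def proj(i,X):
    X=np.atleast_2d(X); p=(P(i)@np.c_[X,np.ones(len(X))].T).T; return p[:,:2]/p[:,2:]
def tri(*obs): # (info,(u,v))...
    A=[]
    for i,(u,v) in obs:
        p=P(i); A+=[u*p[2]-p[0],v*p[2]-p[1]]
    A=np.array(A); A/=np.linalg.norm(A[:,:3],axis=1)[:,None]
    return np.linalg.lstsq(A[:,:3],-A[:,3],rcond=None)[0]
def atz(i,uv,z):
    p=P(i); u,v=uv; A=np.array([u*p[2]-p[0],v*p[2]-p[1]]); return np.r_[np.linalg.solve(A[:,:2],-A[:,3]-A[:,2]*z),z]
E
python3 - <<'E'
from h import *
print(ctrl.sense())
a,i=snap('scene','s0');b,j=snap('top','t0')
for k in (i,j): print({q:np.round(v,3).tolist() for q,v in k.items()})
E
```

```text
pics
{'time_s': 0.0, 'joints': array([ 1.07056748e+00,  3.13432592e-01,  1.49846359e+00,  2.38291706e-05,
        1.33099472e+00, -2.23392075e-01]), 'dq': array([ 0.00144229,  0.00098782,  0.00028413, -0.00019502, -0.00014595,
       -0.00013357]), 'tau': array([-4.65994854e-04, -4.12248659e+01, -2.59759319e+01, -5.64023401e-05,
        3.91451642e-03,  2.84913887e-05]), 'eef_pos': array([143.36156008, 504.77164273, 230.73400713]), 'ee_rot': array([ 0.70017308,  0.09713991,  0.70051333, -0.09799268]), 'force': array([-0.41888869, -0.04785711,  0.11038394]), 'wrist_torque': array([-0.03803561,  0.02255338,  0.01539032]), 'grip_width': 1.0009189088028978}
{'fx': 416.143, 'fy': 416.143, 'cx': 317.792, 'cy': 202.415, 'R': [[-0.832, 0.555, -0.018], [0.311, 0.44, -0.842], [-0.459, -0.706, -0.538]], 't': [438.464, -62.559, 1464.595]}
{'fx': 445.131, 'fy': 445.131, 'cx': 323.908, 'cy': 201.901, 'R': [[0.016, -1.0, 0.013], [-0.983, -0.018, -0.185], [0.185, -0.01, -0.983]], 't': [-21.094, 552.477, 1221.66]}
```

View pics/s0.png

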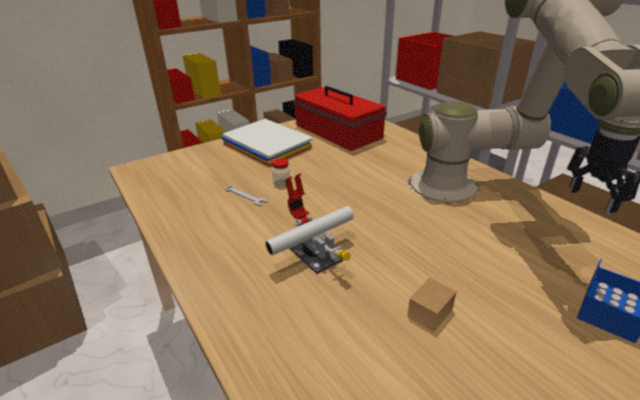

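View pics/t0.png

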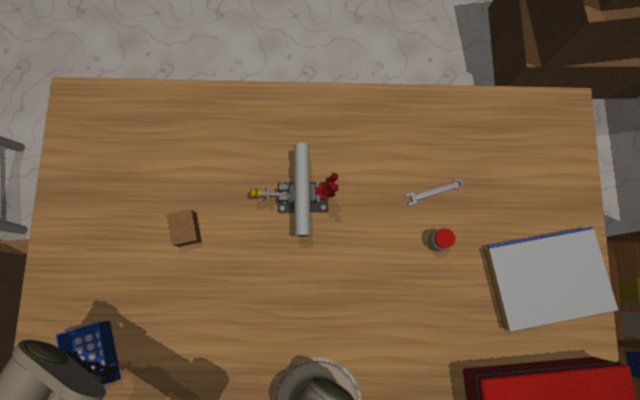

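The scene view shows the tube from (267,247) to (353,213), the red half upright at (297,195) and the knob at (345,255). In the top view the plate centre is near (303,197), the knob is at (255,193), and the red half leans right at (328,187). I'll zoom in on both.

Run:
```python
from h import *
a=cv2.imread('pics/s0.png')[165:280,240:370]; b=cv2.imread('pics/t0.png')[135:245,240:350]
a=cv2.resize(a,(565,500),interpolation=3)[:, :440]; 
A=cv2.resize(cv2.imread('pics/s0.png')[170:275,255:360],None,fx=3.8,fy=3.8,interpolation=cv2.INTER_CUBIC)
B=cv2.resize(cv2.imread('pics/t0.png')[137:242,240:345],None,fx=3.8,fy=3.8,interpolation=cv2.INTER_CUBIC)
cv2.imwrite('pics/z0.png',np.hstack([A,B]))
i=viewer.camera_info('scene');j=viewer.camera_info('top')
print('knob',tri((i,(345,255)),(j,(255,193.5))))
print('plate c',atz(j,(303,197.5),12),'tube ends',atz(j,(302,143),85),atz(j,(303,235),85))
```

```text
knob [567.73557415 183.18995285  76.29556693]
plate c [572.3605806   49.89423094  12.        ] tube ends [716.38299223  53.8806659   85.        ] [453.00292697  44.58033529  85.        ]
```

View pics/z0.png

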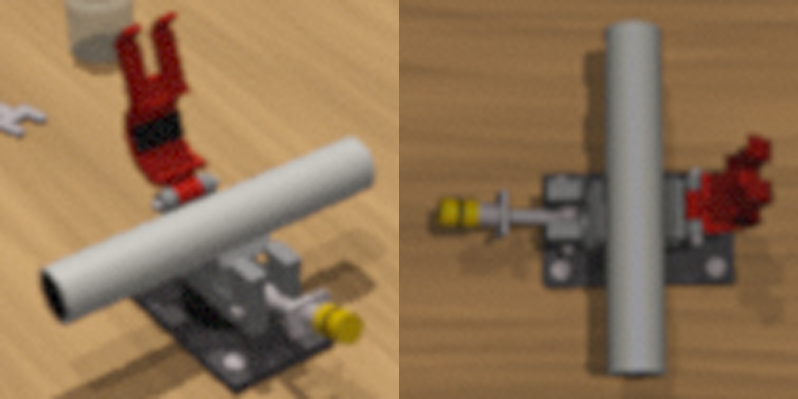

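Clamp centre is about (572,50), with clamp +x close to world +y. The knob at (568,183,76) puts the bolt at about 1.26 rad and 85 mm long, which agrees with the text. Next I'll get the wrist camera geometry and the turn I need.

Run:
```python
from h import *
from scipy.spatial.transform import Rotation as Ro
s=ctrl.sense(); q=s['ee_rot']; R=Ro.from_quat([*q[1:],q[0]]).as_matrix(); print('tool axes cols\n',R.round(3))
w=viewer.camera_info('wrist'); Rc=np.array(w['R']);C=-Rc.T@np.array(w['t'])
print('cam in tool',R.T@(C-s['eef_pos']),'cam fwd in tool',R.T@Rc[2],'right',R.T@Rc[0],w['fx'])
```

```text
tool axes cols
 [[-0.001  0.273  0.962]
 [-0.001  0.962 -0.273]
 [-1.    -0.001 -0.   ]]
cam in tool [-143.54253925    0.158718    -74.04691026] cam fwd in tool [ 9.57635344e-01 -6.18051502e-04  2.87982927e-01] right [ 6.84058052e-04  9.99999758e-01 -1.28572954e-04] 301.6170019773756
```

>>> {"name": "carry_out", "arguments": {"targets": [{"x": 0.02,"y": -0.03,"z": 0.04,"az": -0.1,"hand": -1},{"x": 0.05,"y": -0.06,"z": 0.07,"az": -0.2,"hand": -1},{"x": 0.09,"y": -0.09,"z": 0.09,"az": -0.3,"hand": -1},{"x": 0.13,"y": -0.13,"z": 0.09,"az": -0.4,"hand": -1},{"x": 0.17,"y": -0.17,"z": 0.09,"az": -0.5,"hand": -1}]}}

```text
invalid input at $.targets[0]: expected keys x, y, z, ax, ay, az, hand
```

>>> {"name": "carry_out", "arguments": {"targets": [{"x": 0.04,"y": -0.04,"az": -0.15},{"x": 0.08,"y": -0.08,"az": -0.3},{"x": 0.12,"y": -0.12,"az": -0.45},{"x": 0.16,"y": -0.16,"az": -0.6},{"x": 0.2,"y": -0.2,"az": -0.68}]}}

```text
invalid input at $.targets[0]: expected keys x, y, z, ax, ay, az, hand
```

>>> {"name": "carry_out", "arguments": {"targets": [{"x": 0.03,"y": -0.04,"az": -0.079},{"x": 0.058,"y": -0.075,"az": -0.079},{"x": 0.058,"y": -0.075,"az": -0.079},{"x": 0.058,"y": -0.075,"az": -0.079}]}}

```text
invalid input at $.targets[0]: expected keys x, y, z, ax, ay, az, hand
```

Run:
```python
from h import *
import pickle
im,w=snap('wrist','w1'); pickle.dump(w,open('w1.pkl','wb')); print(ctrl.sense()['eef_pos'],ctrl.sense()['joints'].round(2))
```

```text
[143.41268718 504.83918456 230.89418232] [ 1.07  0.31  1.5  -0.    1.33 -0.22]
```

>>> {"name": "carry_out", "arguments": {"targets": [{"y": -0.04},{"y": -0.08},{"y": -0.12},{"y": -0.15},{"y": -0.15}]}}

```text
invalid input at $.targets[0]: expected keys x, y, z, ax, ay, az, hand
```

Run:
```python
from h import *
import pickle
im,w=snap('wrist','w2'); pickle.dump(w,open('w2.pkl','wb')); print(ctrl.sense()['eef_pos'])
a=cv2.imread('pics/w1.png')
cv2.imwrite('pics/w12.png',np.hstack([a[:,120:520],im[:,120:520]]))
```

```text
[143.40564857 504.89115749 230.97303388]
```

View pics/w12.png

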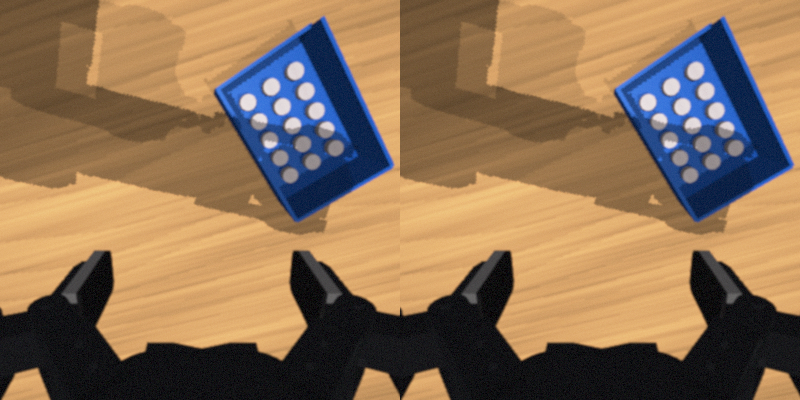

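All seven keys are needed in each row, so nothing has moved yet. The two pictures show only the blue rack and the open fingers. I'll resend the moves.

>>> {"name": "carry_out", "arguments": {"targets": [{"x": 0.02,"y": -0.03,"z": 0.04,"ax": 0,"ay": 0,"az": -0.1,"hand": -1},{"x": 0.05,"y": -0.06,"z": 0.07,"ax": 0,"ay": 0,"az": -0.2,"hand": -1},{"x": 0.09,"y": -0.09,"z": 0.09,"ax": 0,"ay": 0,"az": -0.3,"hand": -1},{"x": 0.13,"y": -0.13,"z": 0.09,"ax": 0,"ay": 0,"az": -0.4,"hand": -1},{"x": 0.17,"y": -0.17,"z": 0.09,"ax": 0,"ay": 0,"az": -0.5,"hand": -1}]}}

```text
time_s: 0.82
eef_pos: [314.5, 333.6, 321.4]
ee_rot: [0.654, 0.269, 0.654, -0.269]
force: [0.3, 0.4, -0.1]
grip_width: 0.005
```

>>> {"name": "carry_out", "arguments": {"targets": [{"x": 0.04,"y": -0.04,"z": 0,"ax": 0,"ay": 0,"az": -0.15,"hand": -1},{"x": 0.08,"y": -0.08,"z": 0,"ax": 0,"ay": 0,"az": -0.3,"hand": -1},{"x": 0.12,"y": -0.12,"z": 0,"ax": 0,"ay": 0,"az": -0.45,"hand": -1},{"x": 0.16,"y": -0.16,"z": 0,"ax": 0,"ay": 0,"az": -0.6,"hand": -1},{"x": 0.2,"y": -0.2,"z": 0,"ax": 0,"ay": 0,"az": -0.68,"hand": -1}]}}

```text
time_s: 1.45
eef_pos: [514.6, 133.5, 321.2]
ee_rot: [0.527, 0.472, 0.527, -0.472]
force: [-0.3, 0.9, 0.1]
grip_width: 0.002
```

>>> {"name": "carry_out", "arguments": {"targets": [{"x": 0.03,"y": -0.05,"z": 0.01,"ax": 0,"ay": 0,"az": -0.079,"hand": -1},{"x": 0.058,"y": -0.1,"z": 0.02,"ax": 0,"ay": 0,"az": -0.079,"hand": -1},{"x": 0.058,"y": -0.15,"z": 0.02,"ax": 0,"ay": 0,"az": -0.079,"hand": -1},{"x": 0.058,"y": -0.155,"z": 0.02,"ax": 0,"ay": 0,"az": -0.079,"hand": -1},{"x": 0.058,"y": -0.155,"z": 0.02,"ax": 0,"ay": 0,"az": -0.079,"hand": -1}]}}

```text
time_s: 2.08
eef_pos: [571.4, -19.7, 341.2]
ee_rot: [0.508, 0.491, 0.509, -0.491]
force: [0.5, 0.6, 0.4]
grip_width: 0.003
```

Run:
```python
from h import *
import pickle
im,w=snap('wrist','w3'); pickle.dump(w,open('w1.pkl','wb')); print(ctrl.sense()['eef_pos'],ctrl.sense()['joints'].round(2))
```

```text
[571.37803437 -18.997255   341.3398219 ] [-0.24  0.37  1.13  0.    1.64 -0.27]
```

>>> {"name": "carry_out", "arguments": {"targets": [{"x": 0,"y": -0.04,"z": 0,"ax": 0,"ay": 0,"az": 0,"hand": -1},{"x": 0,"y": -0.08,"z": 0,"ax": 0,"ay": 0,"az": 0,"hand": -1},{"x": 0,"y": -0.11,"z": 0,"ax": 0,"ay": 0,"az": 0,"hand": -1},{"x": 0,"y": -0.11,"z": 0,"ax": 0,"ay": 0,"az": 0,"hand": -1}]}}

```text
time_s: 2.62
eef_pos: [571.5, -130.2, 341.1]
ee_rot: [0.508, 0.491, 0.509, -0.491]
force: [-0.4, 0.0, 0.1]
grip_width: 0.001
```

Run:
```python
from h import *
import pickle
im,w=snap('wrist','w4'); pickle.dump(w,open('w2.pkl','wb')); print(ctrl.sense()['eef_pos'],ctrl.sense()['joints'].round(2))
a=cv2.imread('pics/w3.png')
cv2.imwrite('pics/w34.png',np.hstack([a[:,120:520],im[:,120:520]]))
```

```text
[ 571.5817083  -129.05594385  341.24322672] [-0.42  0.41  1.08  0.    1.65 -0.46]
```

View pics/w34.png

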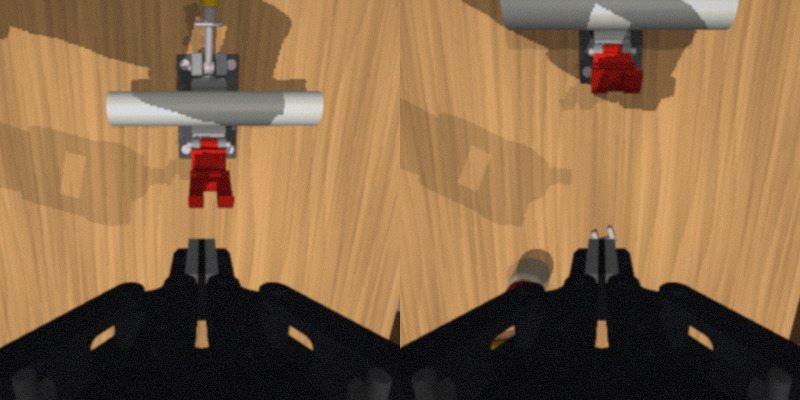

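The left view shows the plate corners near (178,55), (236,54), (180,158) and (237,157) and the red prong ends at (190–233,207). In the right view the red end is at (592–641,92). The jar and spanner show only near the bottom. Solving for the pose:

Run:
```python
from h import *
import pickle
w1,w2=[pickle.load(open(f,'rb')) for f in('w1.pkl','w2.pkl')]
c=np.array([atz(w1,(u+120,v),12) for u,v in((178,55),(236,54),(180,158),(237,157))]);print(c.round(1),c.mean(0).round(1))
print('plate top by top cam',[atz(viewer.camera_info('top'),(240+(u-400)/3.8,137+v/3.8),12).round(1)[:2].tolist() for u,v in((543,175),(545,286),(735,286))])
print('tube in w1 ends', atz(w1,(107+120,108),85),atz(w1,(322+120,108),85))
print('cap end L',tri((w1,(190+120,207)),(w2,(593-280,92))),'R',tri((w1,(233+120,207)),(w2,(641-280,92))))
print('washer c w1',atz(w1,(209+120,23),65))
```

```text
[[532.  124.8  12. ]
 [614.9 129.   12. ]
 [537.  -23.2  12. ]
 [626.6 -18.5  12. ]] [577.7  53.   12. ]
plate top by top cam [[614.7, 126.3], [526.9, 121.7], [529.5, -25.1]]
tube in w1 ends [448.3069847  49.2347283  85.       ] [721.07675023  58.74901438  85.        ]
cap end L [560.11155997 -43.23306892 193.48924318] R [603.83014805 -41.71952388 193.4205878 ]
washer c w1 [573.982477   154.33832267  65.        ]
```

The fit gives a clamp centre of about (576,52), yaw about 0.035 and cap angle about 1.88. The measured prong end sits 119 mm from the hinge, matching the lip end of the lug. I'll approach behind the red half.

>>> {"name": "carry_out", "arguments": {"targets": [{"x": 0.004,"y": 0.01,"z": -0.05,"ax": 0,"ay": 0,"az": 0,"hand": -1},{"x": 0.008,"y": 0.03,"z": -0.1,"ax": 0,"ay": 0,"az": 0,"hand": -1},{"x": 0.0085,"y": 0.045,"z": -0.14,"ax": 0,"ay": 0,"az": 0,"hand": -1},{"x": 0.0085,"y": 0.05,"z": -0.163,"ax": 0,"ay": 0,"az": 0,"hand": -1},{"x": 0.0085,"y": 0.054,"z": -0.163,"ax": 0,"ay": 0,"az": 0,"hand": -1}]}}

```text
time_s: 3.3
eef_pos: [579.4, -73.8, 177.3]
ee_rot: [0.508, 0.49, 0.51, -0.491]
force: [-0.1, -0.8, 0.2]
grip_width: -0.001
```

>>> {"name": "carry_out", "arguments": {"targets": [{"x": 0,"y": 0.006,"z": 0,"ax": 0,"ay": 0,"az": 0,"hand": -1},{"x": 0,"y": 0.012,"z": 0,"ax": 0,"ay": 0,"az": 0,"hand": -1},{"x": 0,"y": 0.018,"z": 0,"ax": 0,"ay": 0,"az": 0,"hand": -1},{"x": 0,"y": 0.024,"z": 0,"ax": 0,"ay": 0,"az": 0,"hand": -1},{"x": 0,"y": 0.03,"z": 0,"ax": 0,"ay": 0,"az": 0,"hand": -1}]}}

```text
time_s: 3.92
eef_pos: [580.8, -47.3, 179.3]
ee_rot: [0.51, 0.491, 0.507, -0.491]
force: [0.8, -9.3, 5.0]
grip_width: -0.001
```

Contact at about 9 N. Following the arc.

>>> {"name": "carry_out", "arguments": {"targets": [{"x": 0,"y": 0.008,"z": 0.001,"ax": 0,"ay": 0,"az": 0,"hand": -1},{"x": 0,"y": 0.016,"z": 0.003,"ax": 0,"ay": 0,"az": 0,"hand": -1},{"x": 0,"y": 0.024,"z": 0.005,"ax": 0,"ay": 0,"az": 0,"hand": -1},{"x": 0,"y": 0.032,"z": 0.006,"ax": 0,"ay": 0,"az": 0,"hand": -1},{"x": -0.001,"y": 0.04,"z": 0.007,"ax": 0,"ay": 0,"az": 0,"hand": -1}]}}

```text
time_s: 4.55
eef_pos: [579.9, -7.1, 186.6]
ee_rot: [0.51, 0.491, 0.507, -0.491]
force: [2.6, -7.6, 4.1]
grip_width: 0.003
```

>>> {"name": "carry_out", "arguments": {"targets": [{"x": 0,"y": 0.008,"z": 0,"ax": 0,"ay": 0,"az": 0,"hand": -1},{"x": 0,"y": 0.016,"z": -0.001,"ax": 0,"ay": 0,"az": 0,"hand": -1},{"x": -0.001,"y": 0.024,"z": -0.002,"ax": 0,"ay": 0,"az": 0,"hand": -1},{"x": -0.001,"y": 0.031,"z": -0.004,"ax": 0,"ay": 0,"az": 0,"hand": -1},{"x": -0.001,"y": 0.038,"z": -0.006,"ax": 0,"ay": 0,"az": 0,"hand": -1}]}}

```text
time_s: 5.18
eef_pos: [578.4, 31.4, 180.3]
ee_rot: [0.51, 0.491, 0.508, -0.491]
force: [-1.0, -4.4, 5.4]
grip_width: -0.002
```

>>> {"name": "carry_out", "arguments": {"targets": [{"x": 0,"y": 0.008,"z": -0.003,"ax": 0,"ay": 0,"az": 0,"hand": -1},{"x": 0,"y": 0.016,"z": -0.007,"ax": 0,"ay": 0,"az": 0,"hand": -1},{"x": 0,"y": 0.024,"z": -0.012,"ax": 0,"ay": 0,"az": 0,"hand": -1},{"x": -0.001,"y": 0.031,"z": -0.018,"ax": 0,"ay": 0,"az": 0,"hand": -1},{"x": -0.001,"y": 0.038,"z": -0.024,"ax": 0,"ay": 0,"az": 0,"hand": -1}]}}

```text
time_s: 5.8
eef_pos: [577.6, 70.2, 156.5]
ee_rot: [0.509, 0.492, 0.508, -0.491]
force: [-1.2, -0.3, 6.3]
grip_width: -0.001
```

>>> {"name": "carry_out", "arguments": {"targets": [{"x": 0,"y": 0.006,"z": -0.007,"ax": 0,"ay": 0,"az": 0,"hand": -1},{"x": 0,"y": 0.011,"z": -0.014,"ax": 0,"ay": 0,"az": 0,"hand": -1},{"x": 0,"y": 0.015,"z": -0.02,"ax": 0,"ay": 0,"az": 0,"hand": -1},{"x": 0,"y": 0.018,"z": -0.026,"ax": 0,"ay": 0,"az": 0,"hand": -1},{"x": 0,"y": 0.021,"z": -0.032,"ax": 0,"ay": 0,"az": 0,"hand": -1}]}}

```text
time_s: 6.42
eef_pos: [577.0, 92.4, 124.5]
ee_rot: [0.508, 0.492, 0.509, -0.49]
force: [-4.5, 5.7, 10.8]
grip_width: -0.002
```

>>> {"name": "carry_out", "arguments": {"targets": [{"x": 0,"y": 0.003,"z": -0.004,"ax": 0,"ay": 0,"az": 0,"hand": -1},{"x": 0,"y": 0.005,"z": -0.008,"ax": 0,"ay": 0,"az": 0,"hand": -1},{"x": 0,"y": 0.006,"z": -0.012,"ax": 0,"ay": 0,"az": 0,"hand": -1},{"x": 0,"y": 0.007,"z": -0.016,"ax": 0,"ay": 0,"az": 0,"hand": -1},{"x": 0,"y": 0.007,"z": -0.018,"ax": 0,"ay": 0,"az": 0,"hand": -1}]}}

```text
time_s: 7.05
eef_pos: [576.8, 99.5, 106.0]
ee_rot: [0.508, 0.492, 0.509, -0.491]
force: [-4.2, 6.3, 7.0]
grip_width: -0.002
```

>>> {"name": "carry_out", "arguments": {"targets": [{"x": 0,"y": 0,"z": -0.002,"ax": 0,"ay": 0,"az": 0,"hand": -1},{"x": 0,"y": 0,"z": -0.004,"ax": 0,"ay": 0,"az": 0,"hand": -1},{"x": 0,"y": 0,"z": -0.005,"ax": 0,"ay": 0,"az": 0,"hand": -1}]}}

```text
time_s: 7.42
eef_pos: [576.8, 99.7, 101.3]
ee_rot: [0.508, 0.492, 0.509, -0.49]
force: [-3.7, 8.4, 8.3]
grip_width: 0.002
```

>>> {"name": "carry_out", "arguments": {"targets": [{"x": 0,"y": 0.002,"z": -0.0005,"ax": 0,"ay": 0,"az": 0,"hand": -1},{"x": 0,"y": 0.002,"z": -0.002,"ax": 0,"ay": 0,"az": 0,"hand": -1}]}}

```text
time_s: 7.68
eef_pos: [576.8, 100.4, 99.3]
ee_rot: [0.509, 0.491, 0.509, -0.491]
force: [-4.6, 0.9, 8.4]
grip_width: 0.001
```

>>> {"name": "carry_out", "arguments": {"targets": [{"x": 0,"y": 0,"z": -0.001,"ax": 0,"ay": 0,"az": 0,"hand": -1},{"x": 0,"y": 0,"z": -0.002,"ax": 0,"ay": 0,"az": 0,"hand": -1}]}}

```text
time_s: 7.92
eef_pos: [576.8, 100.6, 97.3]
ee_rot: [0.509, 0.491, 0.509, -0.491]
force: [-4.7, 3.3, 8.7]
grip_width: -0.003
```

Friction has relaxed. Force stays flat while z drops, so the cap is still turning. I'll keep going in small steps.

>>> {"name": "carry_out", "arguments": {"targets": [{"x": 0,"y": 0.0005,"z": -0.001,"ax": 0,"ay": 0,"az": 0,"hand": -1},{"x": 0,"y": 0.0005,"z": -0.002,"ax": 0,"ay": 0,"az": 0,"hand": -1}]}}

```text
time_s: 8.18
eef_pos: [576.9, 100.9, 95.4]
ee_rot: [0.509, 0.491, 0.509, -0.491]
force: [-4.8, 0.2, 9.9]
grip_width: -0.003
```

>>> {"name": "carry_out", "arguments": {"targets": [{"x": 0,"y": 0,"z": -0.001,"ax": 0,"ay": 0,"az": 0,"hand": -1},{"x": 0,"y": 0,"z": -0.002,"ax": 0,"ay": 0,"az": 0,"hand": -1}]}}

```text
time_s: 8.43
eef_pos: [576.9, 101.0, 93.8]
ee_rot: [0.509, 0.491, 0.509, -0.491]
force: [-5.6, 0.2, 13.3]
grip_width: -0.001
```

>>> {"name": "carry_out", "arguments": {"targets": [{"x": 0,"y": 0,"z": -0.001,"ax": 0,"ay": 0,"az": 0,"hand": -1},{"x": 0,"y": 0,"z": -0.002,"ax": 0,"ay": 0,"az": 0,"hand": -1},{"x": 0,"y": 0,"z": -0.002,"ax": 0,"ay": 0,"az": 0,"hand": -1}]}}

```text
time_s: 8.8
eef_pos: [577.0, 101.0, 92.4]
ee_rot: [0.509, 0.491, 0.509, -0.491]
force: [-7.8, 0.9, 16.8]
grip_width: 0.001
```

Force now rises at 2.5 N/mm, the mount's own stiffness. Correcting the height for sink (92.4 + 16.8/2.5) gives 99.1 mm, so the cap is home. I'll back off and look at it and the knob.

>>> {"name": "carry_out", "arguments": {"targets": [{"x": 0,"y": 0,"z": 0.008,"ax": 0,"ay": 0,"az": 0,"hand": -1},{"x": 0,"y": 0,"z": 0.03,"ax": 0,"ay": 0,"az": 0,"hand": -1},{"x": 0,"y": 0,"z": 0.07,"ax": 0,"ay": 0,"az": 0,"hand": -1},{"x": 0,"y": 0,"z": 0.11,"ax": 0,"ay": 0,"az": 0,"hand": -1},{"x": 0,"y": 0,"z": 0.11,"ax": 0,"ay": 0,"az": 0,"hand": -1}]}}

```text
time_s: 9.43
eef_pos: [578.2, 100.7, 203.5]
ee_rot: [0.51, 0.493, 0.507, -0.49]
force: [0.3, -0.2, -0.1]
grip_width: -0.005
```

Run:
```python
from h import *
import pickle
im,w=snap('wrist','w5'); pickle.dump(w,open('w5.pkl','wb')); print(ctrl.sense()['eef_pos'],ctrl.sense()['force'])
```

```text
[577.26814572 100.67086458 201.23749337] [ 0.12818688 -0.11404156 -0.41688379]
```

>>> {"name": "carry_out", "arguments": {"targets": [{"x": 0,"y": -0.04,"z": 0.02,"ax": 0,"ay": 0,"az": 0,"hand": -1},{"x": 0,"y": -0.08,"z": 0.04,"ax": 0,"ay": 0,"az": 0,"hand": -1},{"x": 0,"y": -0.08,"z": 0.04,"ax": 0,"ay": 0,"az": 0,"hand": -1},{"x": 0,"y": -0.08,"z": 0.04,"ax": 0,"ay": 0,"az": 0,"hand": -1}]}}

```text
time_s: 9.98
eef_pos: [576.5, 21.1, 238.9]
ee_rot: [0.508, 0.491, 0.509, -0.492]
force: [-0.0, 0.3, 0.5]
grip_width: 0.002
```

Run:
```python
from h import *
import pickle
im,w=snap('wrist','w6'); pickle.dump(w,open('w6.pkl','wb')); print(ctrl.sense()['eef_pos'],ctrl.sense()['force'])
a=cv2.imread('pics/w5.png')
cv2.imwrite('pics/w56.png',np.hstack([a[:,120:520],im[:,120:520]]))
```

```text
[576.56018388  21.36736726 238.97717428] [-0.52354251  0.02580131 -0.22901663]
```

View pics/w56.png

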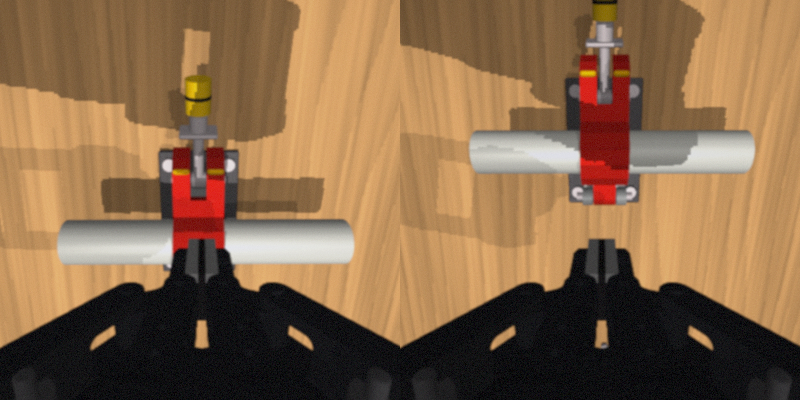

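In the left view the knob spans (187–211, 75–117), the washer is at (199,132) and the yellow lip is at (181/215,172). In the right view the lip is at (588/621,73) and the washer at (605,43). The red half lies flat over the tube. I'll triangulate.

Run:
```python
from h import *
import pickle
a,b=[pickle.load(open(f,'rb')) for f in('w5.pkl','w6.pkl')]
for n,p,q in(('lipL',(181,172),(588,73)),('lipR',(215,172),(621,73)),('washer',(199,132),(605,43))):
    print(n,tri((a,(p[0]+120,p[1])),(b,(q[0]-280,q[1]))).round(1))
print('tube ends y/x',atz(b,(470-280,152),85).round(1),atz(b,(755-280,152),85).round(1))
# knob axis: near/far end rows vs model
for c in (50,51,52,53,54):
  for t in (1.1,1.15,1.2,1.25,1.3,1.35,1.4):
    k=lambda d:np.array([578-.035*52, c+52+d*np.sin(t),50+d*np.cos(t)])
    print(c,t,proj(a,[k(84),k(51.5),k(56)])[:,1].round(0), proj(b,[k(51.5)])[:,1].round(0)) if c in(50,52,54) else 0
```

```text
lipL [560.6 122.8 102.5]
lipR [588.8 123.8 102.6]
washer [574.3 153.   68.4]
tube ends y/x [445.   48.3  85. ] [725.4  58.2  85. ]
50 1.1 [104. 138. 134.] [48.]
50 1.15 [102. 137. 132.] [47.]
50 1.2 [100. 135. 131.] [47.]
50 1.25 [ 98. 134. 130.] [46.]
50 1.3 [ 97. 133. 128.] [46.]
50 1.35 [ 96. 132. 128.] [45.]
50 1.4 [ 95. 132. 127.] [45.]
52 1.1 [102. 136. 132.] [46.]
52 1.15 [100. 135. 130.] [45.]
52 1.2 [ 98. 133. 129.] [44.]
52 1.25 [ 96. 132. 127.] [44.]
52 1.3 [ 95. 131. 126.] [43.]
52 1.35 [ 94. 130. 125.] [43.]
52 1.4 [ 93. 129. 125.] [43.]
54 1.1 [ 99. 134. 129.] [43.]
54 1.15 [ 97. 132. 128.] [43.]
54 1.2 [ 95. 131. 126.] [42.]
54 1.25 [ 93. 130. 125.] [41.]
54 1.3 [ 92. 129. 124.] [41.]
54 1.35 [ 91. 128. 123.] [41.]
54 1.4 [ 90. 127. 122.] [41.]
```

The lip sits at (574.7,123.3,102.5), so the cap is home to within 1 mm and the clamp centre is (577.2,52.5). Bolt angle is 1.21, which puts knob_mid at about (573.5,183,80). Approaching it with the hand half open.

>>> {"name": "carry_out", "arguments": {"targets": [{"x": 0,"y": 0.05,"z": 0,"ax": 0,"ay": 0,"az": 0,"hand": 0.2},{"x": -0.001,"y": 0.1,"z": -0.01,"ax": 0,"ay": 0,"az": 0,"hand": 0.2},{"x": -0.003,"y": 0.15,"z": -0.03,"ax": 0,"ay": 0,"az": 0,"hand": 0.2},{"x": -0.003,"y": 0.162,"z": -0.07,"ax": 0,"ay": 0,"az": 0,"hand": 0.2},{"x": -0.003,"y": 0.162,"z": -0.1,"ax": 0,"ay": 0,"az": 0,"hand": 0.2}]}}

```text
time_s: 10.65
eef_pos: [572.5, 184.8, 137.7]
ee_rot: [0.509, 0.49, 0.51, -0.491]
force: [0.0, 0.0, 0.3]
grip_width: 0.6
```

Run:
```python
from h import *
im,w=snap('wrist','w7'); print(ctrl.sense()['eef_pos'],ctrl.sense()['force'],ctrl.sense()['grip_width'])
cv2.imwrite('pics/w7c.png',im[:,120:520])
print(proj(w,[[573.5,183,80],[573.5,183,60]]))
```

```text
[571.0399543  183.96014719 133.8547512 ] [-0.64307079  0.11652632 -5.1380383 ] 0.6025076782062563
[[323.64558117 218.57709326]
 [323.54860431 209.45990548]]
```

View pics/w7c.png

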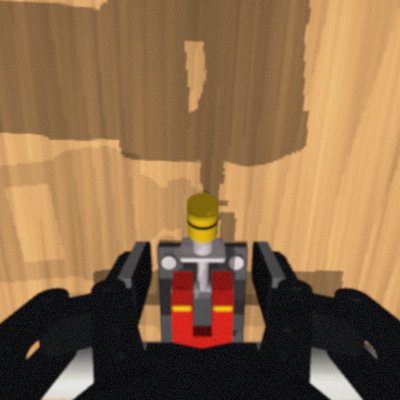

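The knob is at (203,217), within 2 px of prediction, and centred between the jaws at (150/253). Descending.

>>> {"name": "carry_out", "arguments": {"targets": [{"x": 0.001,"y": -0.001,"z": -0.025,"ax": 0,"ay": 0,"az": 0,"hand": 0.2},{"x": 0.001,"y": -0.001,"z": -0.05,"ax": 0,"ay": 0,"az": 0,"hand": 0.2},{"x": 0.001,"y": -0.001,"z": -0.07,"ax": 0,"ay": 0,"az": 0,"hand": 0.2},{"x": 0.001,"y": -0.001,"z": -0.079,"ax": 0,"ay": 0,"az": 0,"hand": 0.2},{"x": 0.001,"y": -0.001,"z": -0.079,"ax": 0,"ay": 0,"az": 0,"hand": 0.2}]}}

```text
time_s: 11.32
eef_pos: [574.8, 181.8, 61.2]
ee_rot: [0.509, 0.491, 0.509, -0.491]
force: [0.3, 0.8, 0.1]
grip_width: 0.601
```

>>> {"name": "carry_out", "arguments": {"targets": [{"x": 0,"y": 0,"z": 0,"ax": 0,"ay": 0,"az": 0,"hand": -0.3},{"x": 0,"y": 0,"z": 0,"ax": 0,"ay": 0,"az": 0,"hand": -0.4},{"x": 0,"y": 0,"z": 0,"ax": 0,"ay": 0,"az": 0,"hand": -0.45},{"x": 0,"y": 0,"z": 0,"ax": 0,"ay": 0,"az": 0,"hand": -0.6},{"x": 0,"y": 0,"z": 0,"ax": 0,"ay": 0,"az": 0,"hand": -0.6}], "grip_force": 40}}

```text
time_s: 11.95
eef_pos: [573.7, 181.9, 61.1]
ee_rot: [0.508, 0.49, 0.51, -0.492]
force: [-7.8, 1.8, 2.5]
grip_width: 0.239
```

Grip is on the knob at about 20 mm. I'll ease the sideways force, then draw the nut out about 8 mm along the bolt.

>>> {"name": "carry_out", "arguments": {"targets": [{"x": -0.001,"y": 0,"z": 0,"ax": 0,"ay": 0,"az": 0,"hand": -0.7},{"x": -0.0015,"y": 0.002,"z": 0.001,"ax": 0,"ay": 0,"az": 0,"hand": -0.7},{"x": -0.0015,"y": 0.004,"z": 0.0025,"ax": 0,"ay": 0,"az": 0,"hand": -0.7},{"x": -0.0015,"y": 0.006,"z": 0.004,"ax": 0,"ay": 0,"az": 0,"hand": -0.7},{"x": -0.0015,"y": 0.0075,"z": 0.005,"ax": 0,"ay": 0,"az": 0,"hand": -0.7}], "grip_force": 60}}

```text
time_s: 12.58
eef_pos: [573.3, 186.8, 65.5]
ee_rot: [0.509, 0.49, 0.508, -0.493]
force: [-1.4, -12.9, -4.9]
grip_width: 0.238
```

>>> {"name": "carry_out", "arguments": {"targets": [{"x": 0,"y": -0.001,"z": 0.008,"ax": 0,"ay": 0,"az": 0,"hand": -0.7},{"x": 0,"y": -0.0043,"z": 0.0142,"ax": 0,"ay": 0,"az": 0,"hand": -0.7},{"x": 0.0003,"y": -0.0079,"z": 0.0201,"ax": 0,"ay": 0,"az": 0,"hand": -0.7},{"x": 0.0005,"y": -0.0121,"z": 0.0257,"ax": 0,"ay": 0,"az": 0,"hand": -0.7},{"x": 0.0005,"y": -0.0121,"z": 0.0257,"ax": 0,"ay": 0,"az": 0,"hand": -0.7}]}}

```text
time_s: 13.2
eef_pos: [573.5, 175.1, 90.6]
ee_rot: [0.509, 0.49, 0.509, -0.493]
force: [0.1, -8.5, -9.6]
grip_width: 0.24
```

>>> {"name": "carry_out", "arguments": {"targets": [{"x": 0,"y": -0.0005,"z": 0.005,"ax": 0,"ay": 0,"az": 0,"hand": -0.7},{"x": 0,"y": -0.0043,"z": 0.0098,"ax": 0,"ay": 0,"az": 0,"hand": -0.7},{"x": 0.0003,"y": -0.0113,"z": 0.0163,"ax": 0,"ay": 0,"az": 0,"hand": -0.7},{"x": 0.0005,"y": -0.0188,"z": 0.022,"ax": 0,"ay": 0,"az": 0,"hand": -0.7},{"x": 0.0005,"y": -0.0188,"z": 0.022,"ax": 0,"ay": 0,"az": 0,"hand": -0.7}]}}

```text
time_s: 13.82
eef_pos: [574.0, 156.6, 112.8]
ee_rot: [0.508, 0.49, 0.509, -0.492]
force: [0.2, -6.8, -12.4]
grip_width: 0.238
```

>>> {"name": "carry_out", "arguments": {"targets": [{"x": 0.0002,"y": -0.0035,"z": 0.0045,"ax": 0,"ay": 0,"az": 0,"hand": -0.7},{"x": 0.0003,"y": -0.0075,"z": 0.0064,"ax": 0,"ay": 0,"az": 0,"hand": -0.7},{"x": 0.0005,"y": -0.0163,"z": 0.0105,"ax": 0,"ay": 0,"az": 0,"hand": -0.7},{"x": 0.0007,"y": -0.0253,"z": 0.0138,"ax": 0,"ay": 0,"az": 0,"hand": -0.7},{"x": 0.0007,"y": -0.0253,"z": 0.0138,"ax": 0,"ay": 0,"az": 0,"hand": -0.7}]}}

```text
time_s: 14.45
eef_pos: [575.0, 132.0, 128.1]
ee_rot: [0.509, 0.491, 0.508, -0.492]
force: [-0.9, -3.0, -15.6]
grip_width: 0.23
```

>>> {"name": "carry_out", "arguments": {"targets": [{"x": 0.0002,"y": -0.007,"z": 0.002,"ax": 0,"ay": 0,"az": 0,"hand": -0.7},{"x": 0.0004,"y": -0.014,"z": 0.003,"ax": 0,"ay": 0,"az": 0,"hand": -0.7},{"x": 0.0006,"y": -0.0215,"z": 0.004,"ax": 0,"ay": 0,"az": 0,"hand": -0.7},{"x": 0.0008,"y": -0.0285,"z": 0.0043,"ax": 0,"ay": 0,"az": 0,"hand": -0.7},{"x": 0.0008,"y": -0.0285,"z": 0.0043,"ax": 0,"ay": 0,"az": 0,"hand": -0.7}]}}

```text
time_s: 15.08
eef_pos: [577.5, 103.4, 134.3]
ee_rot: [0.51, 0.492, 0.507, -0.49]
force: [-0.4, -2.0, 0.2]
grip_width: 0.15
```

Force vanished and the fingers closed further, so they slipped off the knob. I'll open, rise and look.

>>> {"name": "carry_out", "arguments": {"targets": [{"x": 0,"y": 0,"z": 0,"ax": 0,"ay": 0,"az": 0,"hand": 0.0},{"x": 0,"y": 0,"z": 0.02,"ax": 0,"ay": 0,"az": 0,"hand": 0.0},{"x": 0,"y": 0,"z": 0.06,"ax": 0,"ay": 0,"az": 0,"hand": 0.0},{"x": 0,"y": -0.06,"z": 0.1,"ax": 0,"ay": 0,"az": 0,"hand": 0.0},{"x": 0,"y": -0.09,"z": 0.1,"ax": 0,"ay": 0,"az": 0,"hand": 0.0}]}}

```text
time_s: 15.7
eef_pos: [577.2, 13.0, 236.0]
ee_rot: [0.511, 0.492, 0.507, -0.49]
force: [0.2, 0.9, -0.5]
grip_width: 0.501
```

Run:
```python
from h import *
import pickle
im,w=snap('wrist','w8'); sc,i=snap('scene','s8'); print(ctrl.sense()['eef_pos'])
pickle.dump(w,open('w8.pkl','wb'))
A=cv2.resize(sc[175:275,255:355],(400,400),interpolation=cv2.INTER_CUBIC)
cv2.imwrite('pics/w8c.png',np.hstack([im[:,120:520],A]))
for t in (0,.2,.4): print(t,proj(w,[[577-.035*(52+84*np.sin(t)),104.5+84*np.sin(t),50+84*np.cos(t)]]),proj(i,[[577,104.5+84*np.sin(t),50+84*np.cos(t)]]))
```

```text
[576.80251571  11.34475183 234.17766541]
0 [[322.8092431   82.84303085]] [[323.34607987 222.21458528]]
0.2 [[322.83456452  59.25676578]] [[327.11093023 225.91284978]]
0.4 [[322.80922618  36.96481581]] [[330.80185917 230.62528319]]
```

View pics/w8c.png

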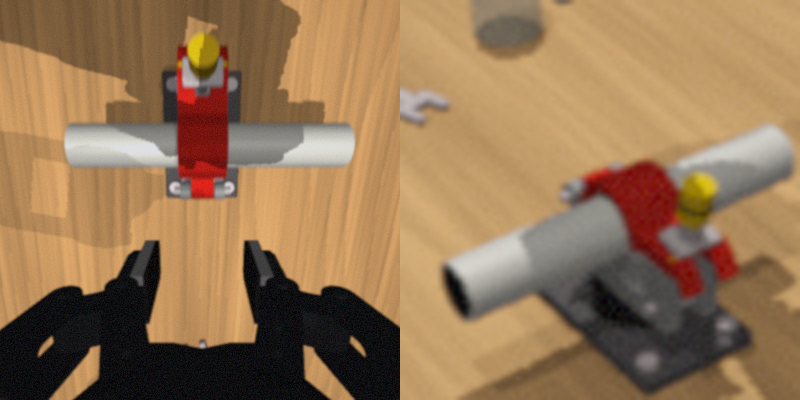

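The knob leans outward at about 0.2 rad, (203,52) in the wrist view and (329,225) in the scene, with the washer riding on the lip and not yet dropped behind it. The cap still looks home. I'll push the knob gently inward from outside with closed fingers and leave the nut free to slide.

>>> {"name": "carry_out", "arguments": {"targets": [{"x": 0,"y": 0.05,"z": 0,"ax": 0,"ay": 0,"az": 0,"hand": -1},{"x": -0.001,"y": 0.1,"z": 0,"ax": 0,"ay": 0,"az": 0,"hand": -1},{"x": -0.001,"y": 0.15,"z": 0,"ax": 0,"ay": 0,"az": 0,"hand": -1},{"x": -0.001,"y": 0.167,"z": -0.01,"ax": 0,"ay": 0,"az": 0,"hand": -1},{"x": -0.001,"y": 0.167,"z": -0.05,"ax": 0,"ay": 0,"az": 0,"hand": -1}], "grip_force": 30}}

```text
time_s: 16.42
eef_pos: [575.9, 183.0, 183.4]
ee_rot: [0.511, 0.492, 0.508, -0.489]
force: [0.8, 0.9, 0.0]
grip_width: -0.001
```

>>> {"name": "carry_out", "arguments": {"targets": [{"x": 0,"y": 0,"z": -0.03,"ax": 0,"ay": 0,"az": 0,"hand": -1},{"x": 0,"y": 0,"z": -0.055,"ax": 0,"ay": 0,"az": 0,"hand": -1},{"x": 0,"y": -0.008,"z": -0.055,"ax": 0,"ay": 0,"az": 0,"hand": -1},{"x": 0,"y": -0.016,"z": -0.055,"ax": 0,"ay": 0,"az": 0,"hand": -1},{"x": 0,"y": -0.024,"z": -0.055,"ax": 0,"ay": 0,"az": 0,"hand": -1}]}}

```text
time_s: 17.05
eef_pos: [575.5, 156.5, 128.4]
ee_rot: [0.509, 0.492, 0.508, -0.491]
force: [-0.1, -0.8, 0.3]
grip_width: 0.001
```

>>> {"name": "carry_out", "arguments": {"targets": [{"x": 0,"y": -0.004,"z": 0,"ax": 0,"ay": 0,"az": 0,"hand": -1},{"x": 0,"y": -0.008,"z": 0,"ax": 0,"ay": 0,"az": 0,"hand": -1},{"x": 0,"y": -0.012,"z": 0,"ax": 0,"ay": 0,"az": 0,"hand": -1},{"x": 0,"y": -0.016,"z": 0,"ax": 0,"ay": 0,"az": 0,"hand": -1}]}}

```text
time_s: 17.55
eef_pos: [575.1, 141.5, 127.4]
ee_rot: [0.509, 0.491, 0.509, -0.491]
force: [0.0, 2.3, 1.6]
grip_width: -0.002
```

>>> {"name": "carry_out", "arguments": {"targets": [{"x": 0,"y": -0.003,"z": 0,"ax": 0,"ay": 0,"az": 0,"hand": -1},{"x": 0,"y": -0.006,"z": 0,"ax": 0,"ay": 0,"az": 0,"hand": -1}]}}

```text
time_s: 17.8
eef_pos: [574.9, 134.9, 126.9]
ee_rot: [0.509, 0.491, 0.509, -0.491]
force: [0.2, -0.6, -0.6]
grip_width: 0.002
```

>>> {"name": "carry_out", "arguments": {"targets": [{"x": 0,"y": -0.003,"z": 0,"ax": 0,"ay": 0,"az": 0,"hand": -1},{"x": 0,"y": -0.006,"z": 0,"ax": 0,"ay": 0,"az": 0,"hand": -1}]}}

```text
time_s: 18.05
eef_pos: [575.1, 129.2, 127.2]
ee_rot: [0.509, 0.491, 0.509, -0.491]
force: [1.4, 1.9, 1.4]
grip_width: -0.0
```

>>> {"name": "carry_out", "arguments": {"targets": [{"x": 0,"y": -0.0015,"z": 0,"ax": 0,"ay": 0,"az": 0,"hand": -1},{"x": 0,"y": -0.003,"z": 0,"ax": 0,"ay": 0,"az": 0,"hand": -1}]}}

```text
time_s: 18.3
eef_pos: [575.0, 126.3, 127.2]
ee_rot: [0.509, 0.491, 0.509, -0.491]
force: [0.9, 1.8, 1.5]
grip_width: 0.001
```

>>> {"name": "carry_out", "arguments": {"targets": [{"x": 0,"y": -0.0015,"z": 0,"ax": 0,"ay": 0,"az": 0,"hand": -1},{"x": 0,"y": -0.003,"z": 0,"ax": 0,"ay": 0,"az": 0,"hand": -1}]}}

```text
time_s: 18.55
eef_pos: [575.0, 123.3, 127.2]
ee_rot: [0.509, 0.491, 0.509, -0.491]
force: [0.0, 2.5, 0.8]
grip_width: 0.002
```

Run:
```python
from h import *
im,w=snap('wrist','w9'); sc,i=snap('scene','s9'); print(ctrl.sense()['eef_pos'],ctrl.sense()['force'])
A=cv2.resize(sc[175:275,255:355],(400,400),interpolation=cv2.INTER_CUBIC)
cv2.imwrite('pics/w9c.png',np.hstack([im[:,120:520],A]))
```

```text
[575.00495145 123.16000433 127.11363478] [-0.69968722  1.19637787  0.55702065]
```

View pics/w9c.png

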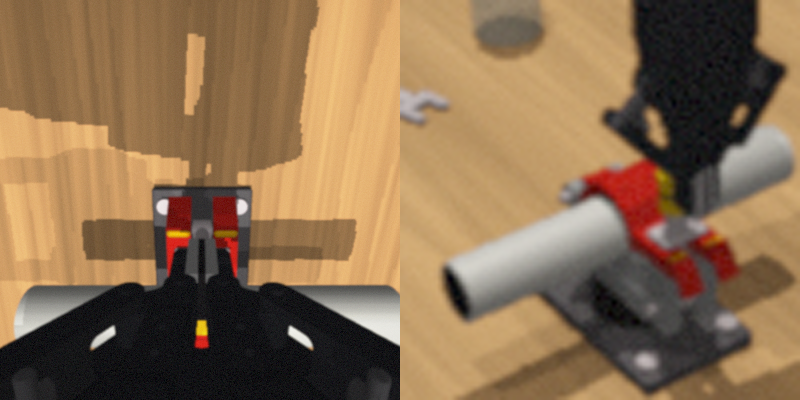

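Fingers are in contact behind the knob and the lip at (179/226,234) is uncovered. Only light force so far, so I'll push on to the stop.

>>> {"name": "carry_out", "arguments": {"targets": [{"x": 0,"y": -0.0015,"z": 0,"ax": 0,"ay": 0,"az": 0,"hand": -1},{"x": 0,"y": -0.003,"z": 0,"ax": 0,"ay": 0,"az": 0,"hand": -1}]}}

```text
time_s: 18.9
eef_pos: [575.0, 121.2, 127.2]
ee_rot: [0.508, 0.492, 0.509, -0.491]
force: [1.2, 9.6, 1.8]
grip_width: -0.002
```

>>> {"name": "carry_out", "arguments": {"targets": [{"x": 0,"y": -0.001,"z": 0,"ax": 0,"ay": 0,"az": 0,"hand": -1},{"x": 0,"y": -0.002,"z": 0,"ax": 0,"ay": 0,"az": 0,"hand": -1}]}}

```text
time_s: 19.15
eef_pos: [574.9, 120.6, 127.2]
ee_rot: [0.508, 0.492, 0.51, -0.49]
force: [0.4, 15.5, 1.4]
grip_width: -0.001
```

That is the stop: force rises at TCP y 121, exactly the −0.06 stop position. Retreat and check.

>>> {"name": "carry_out", "arguments": {"targets": [{"x": 0,"y": 0.004,"z": 0,"ax": 0,"ay": 0,"az": 0,"hand": -1},{"x": 0,"y": 0.02,"z": 0,"ax": 0,"ay": 0,"az": 0,"hand": -1},{"x": 0,"y": 0.04,"z": 0.02,"ax": 0,"ay": 0,"az": 0,"hand": -1},{"x": 0,"y": 0.04,"z": 0.07,"ax": 0,"ay": 0,"az": 0,"hand": -1},{"x": 0,"y": 0.04,"z": 0.11,"ax": 0,"ay": 0,"az": 0,"hand": -1}]}}

```text
time_s: 19.77
eef_pos: [574.9, 159.0, 238.8]
ee_rot: [0.509, 0.491, 0.509, -0.491]
force: [-0.5, 0.0, 0.7]
grip_width: 0.0
```

>>> {"name": "carry_out", "arguments": {"targets": [{"x": 0,"y": -0.05,"z": 0,"ax": 0,"ay": 0,"az": 0,"hand": -1},{"x": 0,"y": -0.1,"z": 0,"ax": 0,"ay": 0,"az": 0,"hand": -1},{"x": 0,"y": -0.15,"z": 0,"ax": 0,"ay": 0,"az": 0,"hand": -1},{"x": 0,"y": -0.15,"z": 0,"ax": 0,"ay": 0,"az": 0,"hand": -1}]}}

```text
time_s: 20.27
eef_pos: [575.0, 5.8, 236.9]
ee_rot: [0.508, 0.492, 0.508, -0.493]
force: [0.3, 0.5, -0.3]
grip_width: -0.001
```

Run:
```python
from h import *
im,w=snap('wrist','w10'); sc,i=snap('scene','s10'); print(ctrl.sense()['eef_pos'])
A=cv2.resize(sc[185:265,275:355],(400,400),interpolation=cv2.INTER_CUBIC)
B=cv2.resize(im[0:200,220:420],(400,400),interpolation=cv2.INTER_CUBIC)
cv2.imwrite('pics/w10c.png',np.hstack([B,A]))
for t in (0,-.05,.1):
  for e in (0,6):
    k=lambda d:[577-.035*(52+d*np.sin(t)),104.5+(d+e)*np.sin(t),50+(d+e)*np.cos(t)]
    p=proj(w,[k(98),k(53.5)]);q=proj(i,[k(98),k(53.5)])
    print(t,e,'top,washer wrist crop',((p-[220,0])*2).round().tolist(),'scene crop',((q-[275,185])*5).round().tolist())
```

```text
[574.9645458    8.60389985 236.96278582]
0 0 top,washer wrist crop [[214.0, 142.0], [212.0, 154.0]] scene crop [[244.0, 162.0], [245.0, 233.0]]
0 6 top,washer wrist crop [[214.0, 140.0], [212.0, 152.0]] scene crop [[244.0, 152.0], [245.0, 224.0]]
-0.05 0 top,washer wrist crop [[214.0, 157.0], [212.0, 161.0]] scene crop [[239.0, 158.0], [242.0, 231.0]]
-0.05 6 top,washer wrist crop [[214.0, 156.0], [212.0, 160.0]] scene crop [[238.0, 148.0], [242.0, 221.0]]
0.1 0 top,washer wrist crop [[214.0, 112.0], [212.0, 140.0]] scene crop [[256.0, 172.0], [251.0, 239.0]]
0.1 6 top,washer wrist crop [[214.0, 107.0], [212.0, 137.0]] scene crop [[257.0, 163.0], [252.0, 230.0]]
```

View pics/w10c.png

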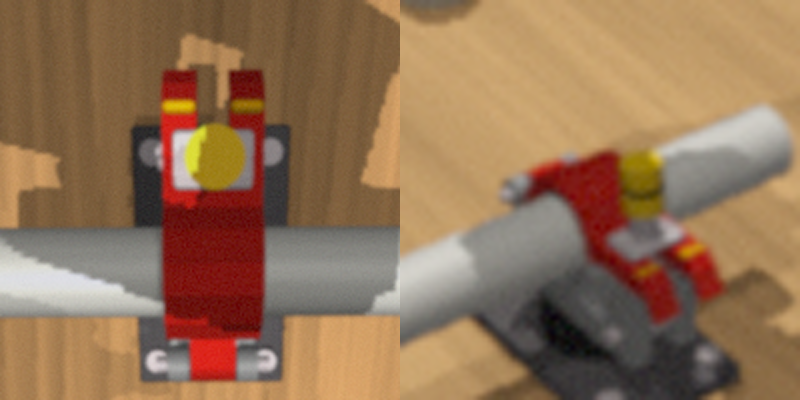

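Seated. The knob top at (216,157) in the wrist view and (241,158) in the scene crop matches −0.05 rad with the nut fully down. The washer (rows 130–190) lies wholly behind the yellow lip (row 106). The arm is clear, so I'm handing in.

```bash
python3 -c "
from h import *
print(ctrl.sense()['force']); print(finish_job())"
```

```text
[-0.45181149 -0.12181051  0.6121595 ]
the job is handed in; nothing more can be done
None
```

The clamp is closed, with the red half fully home and the nut sitting behind the raised lip. I handed the job in at about 20 s, with the arm clear of everything.

- **Red half:** I swung it over and pressed it down to about 17 N with the bolt still leaning out at about 1.2 rad. At the end the force rose at 2.5 N per mm, which is the mount's own give. The sink-corrected height was 99.1 mm against 99. Two wrist views then put the lip at z 102.5 mm, against 101.5 expected.
- **Bolt and nut:** I gripped the knob, drew the nut out and swung the bolt up. Near upright the fingers slipped off the knob, leaving the bolt at about 0.2 rad with the washer on the lip. I then pushed the knob inward from outside with closed fingers. That took about 2 N of sideways push until it reached its stop, where the force rose to 15.5 N before I backed off.
- **Last checks:** The final wrist and scene pictures match the bolt at about −0.05 rad with the nut fully down and the washer wholly behind the lip. That is slightly past upright, against its −0.06 stop.
- **Disagreements:** The top and wrist cameras differed by about 5 mm in world x for the plate and knob. I worked from the wrist views.
- **Not checked:** I did not re-measure the tube's position along its length at the end. Its middle stayed near world x 585 mm in the views before and after closing the red half. The jar, carton and spanner were not approached.

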